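Draw the tall gauge plate from its rack and stand it in the checking stand

TASK

Slide the tallest of the three flat gauge plates straight up out of the slotted wooden rack by its top edge, carry it over and lower it upright into the wide slot of the grey checking stand, letting go only once it is down on (or close to) the slot's floor. Either face may point either way. Leave the two shorter plates where they are in the rack.

Things in the scene. Friction and masses are not known exactly. Their poses are not given: they have to be found in the camera images.
- tall_plate_center (a point): Centre (half-way up) of the tallest plate: aluminium, 6 mm thick, 135 mm tall, 0.1 to 0.3 kg, stepped shoulders: 90 mm wide up to 75 mm from its lower edge, 74 mm up to 105 mm, 58 mm to the top. x along its width, y through its thickness, z up. It begins upright in any one of the rack's 3 slots, its lower edge 10 mm and top 145 mm above the bench, 85 mm above the rack.
- short_plain_center (a point): Centre of a bystander plate in another slot of the rack: plain rectangle, aluminium, 90 mm wide, 6 mm thick, 95 mm tall (top 105 mm above the bench); axes as for the tall plate. The rack is a fixed wooden block, 126 x 180 mm, 60 mm high, with 3 parallel slots 60 mm apart, each 10 mm wide, 106 mm long, 50 mm deep.
- short_tab_center (a point): Centre of the other bystander plate in the rack: aluminium, 6 mm thick, 95 mm tall (top 105 mm above the bench), 90 mm wide, its top 20 mm a tab 44 mm wide; axes as for the tall plate.
- stand_slot (a point): Centre of the slot's floor in the fixed checking stand: two grey cheeks 140 mm long, 24 mm thick, on a 180 x 150 x 10 mm aluminium base. The open-topped slot between them is 26 mm wide, 120 mm long, ends closed; floor 10 mm, rim 70 mm above the bench. x runs along the slot, y across it, z up. A plate let go in it may lean on a cheek.
Things that resemble listed ones, but are neither listed nor needed, are in the scene too. Leave any blue or green look-alike of the part that bears tall_plate_center alone.

How it is judged:
On the way:
1. the tall plate is drawn up clear of the rack, upright (height (world z) of tall_plate_center above 0.135 m and angle between tall_plate_center's own z axis and vertical below 0.35 rad), for 0.2 s.
At the end, for the whole second after the job is handed in: The tall plate stands at rest in the stand's slot, right way up and leaning no more than about 23 degrees, its lower edge on the slot's floor (centre 55 to 76 mm above the floor, within 30 mm along the slot and 35 mm across it of the slot's centre) (x of tall_plate_center in the frame of stand_slot between -0.03 and 0.03 m and y of tall_plate_center in the frame of stand_slot between -0.035 and 0.035 m and z of tall_plate_center in the frame of stand_slot between 0.055 and 0.076 m and angle between tall_plate_center's own z axis and vertical below 0.4 rad and linear speed of tall_plate below 0.03 m/s); the robot touches nothing.
It fails at once if a shorter plate is moved by more than 20 mm (distance of any of short_plain_center, short_tab_center from where it was at the start of the episode above 0.02 m).
It fails at once if the tall plate is let go while its lower edge is more than about 30 mm above the slot floor (dropped) (height (world z) of tall_plate_center above 0.108 m and contact force between tall_plate and the fingers below 0.1 N).
It also fails if it takes over 42 s, if anything falls off the work surface, if the arm or the gripper's body presses on something with over 40 N, if the wrist force passes 120 N, or if a joint passes its speed limit or range.

ROBOT

A 7-joint arm with a two-finger parallel gripper is mounted at the origin on the work surface. World frame = base frame: x ahead of the robot, y to its left, z up, the work surface at z = 0. Lengths are in m, angles in rad, forces in N, time in s.
With the tool pointing down it reaches from about 0.4 to 0.875 m from the base axis. Payload 19.3 kg.
Tool frame: the origin (TCP) lies between the finger pads; the fingertips stand 17 mm ahead of it and the grasp point (between the pads) lies 2 mm behind it (bot.tips_ahead is the z of the fingertips in the tool frame, in m); z points along the fingers, y is the direction in which the jaws open and shut (so a half turn about z gives the same grasp; the last joint's range is limited). The gripper opens to 85 mm and grips with 20 to 120 N. Pads are 22 mm wide; open, the fingers measure 114 mm over their backs; the gripper's body (76 mm by 85 mm) begins 54 mm behind the grasp point. The pads swing forward as they close: fully open they stand 13 mm farther back than shut.
Start: joints at [-1.214, 0.521, -0.036, 1.599, 0.021, 1.021, -0.113], TCP at [0.259, 0.569, 0.248] pointing down, gripper open.
Joint ranges: [-2.91, 2.91], [-0.3, 2.13], [-1.5, 1.42], [0.17, 2.43], [-1.26, 4.41], [0.16, 1.93], [-2.52, 2.52]. Speed limits (rad/s): [1.89, 1.89, 2.39, 2.39, 3.01, 3.01, 3.01].

INTERFACE

Orientations are given as [roll, pitch, yaw] about the fixed x, y, z axes, in that order (R = Rz(yaw) Ry(pitch) Rx(roll)).
In Python, from workcell import telemetry, cams, job, bot gives the robot as it stands.
- The arm moves only by the tool arm_command, never from a script. Its argument "deltas" is a list of rows, each a list of 7 numbers: the opening, from -1 (shut) to 1 (fully open), so that 0 is half open, then the shift along the tool's x, y, z normalised to -1 to 1, where 1 is 150 mm, then the turn, a rotation vector about the tool's x, y, z normalised to -1 to 1, where 1 is 45 degrees. In form: [[hand, tx, ty, tz, rx, ry, rz], ...]. A call has 1 to 8 rows; each row is the pose to reach, as a shift and turn from the pose commanded when the call began, along the tool's axes at that moment; what a row does not reach only later rows make up. A row lasts 1/8 s, in which the tool goes at most 62.5 mm and 10.7 degrees, less where a joint would pass 70% of its speed; a pose out of reach is approached as far as the arm can. A call with a number of a shift or a turn outside -1 to 1 is refused whole. A call with a gripper value outside its range is refused whole. The fingers move at their own pace and stop on an object; "newtons" is the grip in N (left out, the last holds). Time passes only in rows, so rows that repeat a pose let the fingers close. It gives the time, the measured TCP pose, the force and the opening at its end, in the units of the state.
- telemetry.observe(): the state, without advancing time (a new reading comes with each control period).
- cams.grab_frame(name): name is "scene" or "top"; returns the picture (384x512x3 uint8, blue, green, red); there is no depth.
- cams.get_calibration(name): a dict with "fx", "fy", "cx", "cy" (pixels), "k1" (the pictures are not rectified: a ray, as slopes to the right and down, at radius r is drawn at 1 + k1 r^2 times it, then the intrinsics apply), "R" (3x3) and "t" (3): a world point X has camera coordinates R X + t. Camera axes: x right, y down, z forward; pixel columns grow to the right and rows downward; lengths in m; the calibration is good to about 2 mm. A picture is of the moment at which its call begins. get_calibration takes no time and is no camera call.
- job.job_done(): hands the job in, once; it reports no verdict.
The state is a dict: "clock": time; "qpos": joint angles; "qd": joint speeds; "joint_efforts": joint torques, N m; "position": TCP position; "tool_rot": TCP orientation; "force": force on the tool from outside, world axes, zero at the start; "moment": the same for the moment, N m; "grip_width": finger opening in m.
Only numpy, scipy, OpenCV 4.12 (cv2) and the standard library are available. Lean on these libraries where they do the work, as an engineer would, in place of code of your own. Each camera call takes 0.05 s, during which the arm holds its last target.

## Working session

There is one attempt and no reset: what is moved stays moved. The work goes in short steps, Python scripts to look and compute and a tool call to move; the robot and the scene stay as the last step left them, time stands still between calls to the robot, and variables do not carry over. Pictures are saved under pics/ and viewed, and the job is handed in when it is done.

Besides the shell and the picture viewer there is one more tool, called after ">>>" in YAML: its name, and indented under it one key for each argument. arm_command: Moves the arm, as the interface text tells. Its arguments: {"type":"object","properties":{"deltas":{"type":"array","items":{"type":"array","items":{"type":"number"}}},"newtons":{"type":"number"}},"required":["deltas"]}

```bash
mkdir -p pics; ls
python3 - <<'E'
from workcell import telemetry, cams, job, bot
import cv2,numpy as np
for n in ("scene","top"):
    im=cams.grab_frame(n); cv2.imwrite(f"pics/{n}0.png",im)
    np.set_printoptions(precision=4,suppress=True)
    print(n,cams.get_calibration(n))
print(telemetry.observe(), bot.tips_ahead)
E
```

```text
pics
scene {'fx': 369.3097974182071, 'fy': 369.3097974182071, 'cx': 250.90324028424772, 'cy': 193.29364800640718, 'k1': -0.02503716121731908, 'R': array([[-0.5476,  0.8368,  0.0003],
       [ 0.7045,  0.4612, -0.5393],
       [-0.4514, -0.2951, -0.8421]]), 't': array([ 0.2846, -0.3114,  1.0408])}
top {'fx': 430.5105561835079, 'fy': 430.5105561835079, 'cx': 259.6159421131358, 'cy': 187.334982668274, 'k1': -0.09850093477478762, 'R': array([[ 0.0052, -0.9999, -0.0147],
       [-0.9988, -0.0045, -0.0479],
       [ 0.0478,  0.0149, -0.9987]]), 't': array([-0.0241,  0.4922,  1.0596])}
{'clock': 0.1, 'qpos': array([-1.2142,  0.522 , -0.0363,  1.5999,  0.0212,  1.0211, -0.1128]), 'qd': array([-0.0017, -0.0006, -0.0008, -0.0016, -0.0004, -0.0008, -0.0004]), 'joint_efforts': array([  0.0054, -92.8484,   1.985 , -37.0537,   0.0183,   0.0053,
        -0.0001]), 'position': array([0.2586, 0.5687, 0.2478]), 'tool_rot': array([-3.1406,  0.0001,  2.7148]), 'force': array([ 0.1974,  0.7733, -0.1881]), 'moment': array([-0.0599, -0.0017, -0.0209]), 'grip_width': 0.08577438850535357} 0.017
```

View pics/scene0.png

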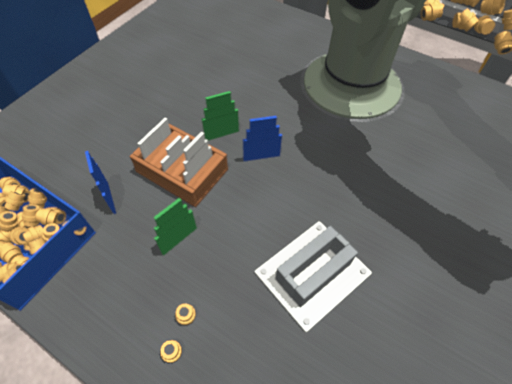

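View pics/top0.png

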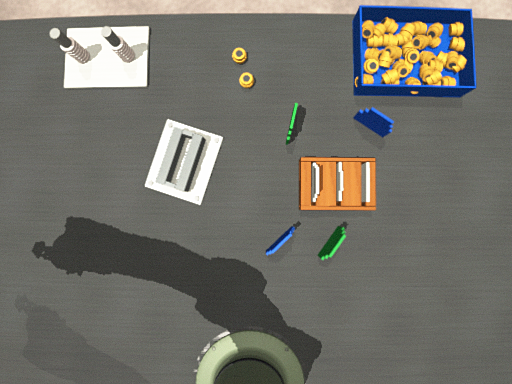

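Run:
```python
import cv2
t=cv2.imread('pics/top0.png'); s=cv2.imread('pics/scene0.png')
def c(im,x0,y0,x1,y1,k,n): cv2.imwrite(n,cv2.resize(im[y0:y1,x0:x1],None,fx=k,fy=k,interpolation=cv2.INTER_CUBIC))
c(t,290,145,390,220,8,'pics/c_rack_top.png')
c(t,135,110,235,210,6,'pics/c_stand_top.png')
c(s,120,105,240,210,6,'pics/c_rack_scene.png')
c(s,250,215,380,330,5,'pics/c_stand_scene.png')
```

```text
(no output)
```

View pics/c_rack_top.png

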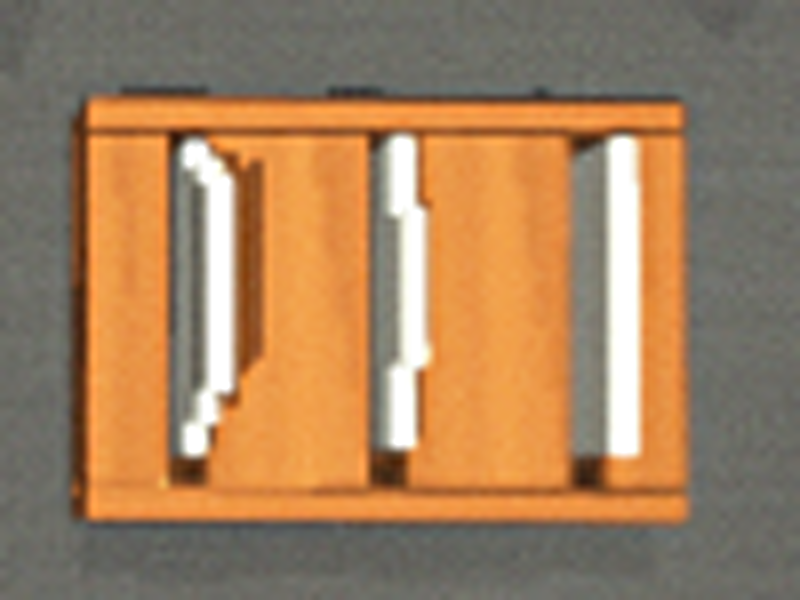

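View pics/c_rack_scene.png

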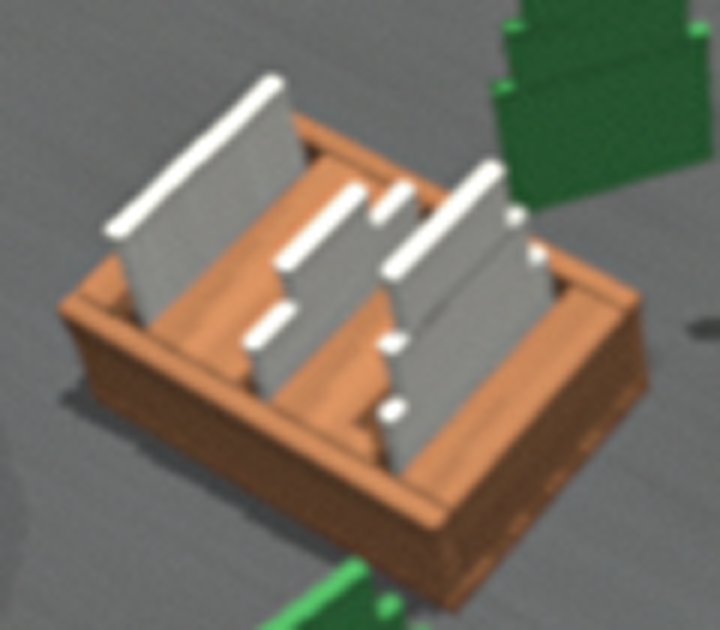

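View pics/c_stand_top.png

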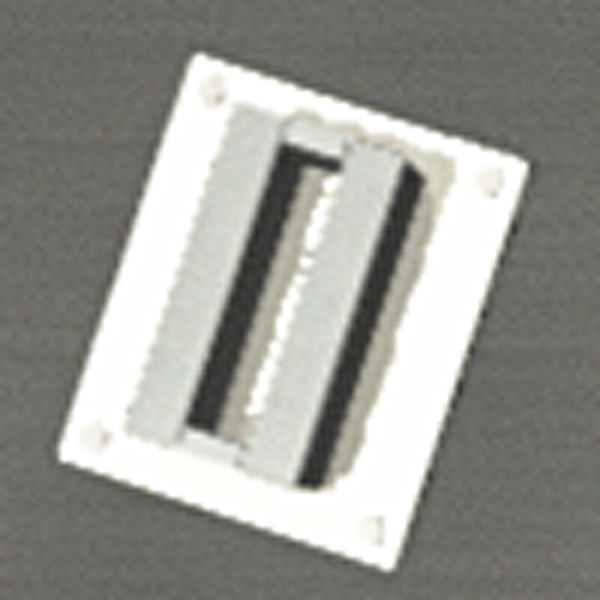

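View pics/c_stand_scene.png

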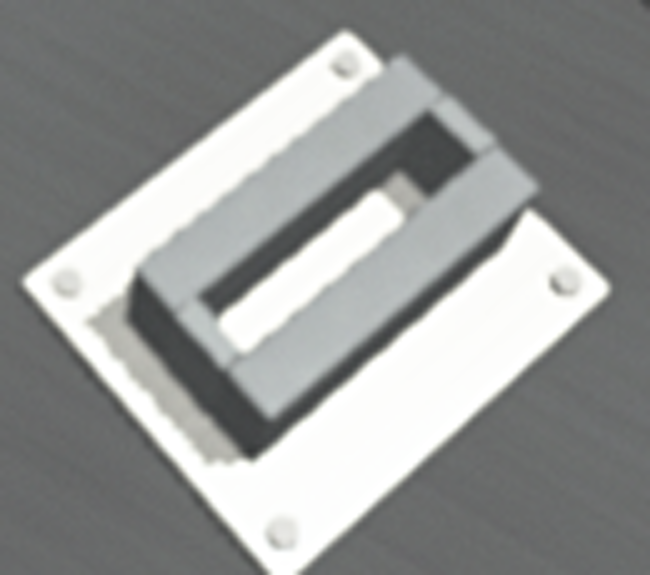

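```bash
cat > h.py <<'E'
import numpy as np,cv2
from workcell import telemetry, cams, job, bot
np.set_printoptions(precision=4,suppress=True)
K={n:cams.get_calibration(n) for n in ("scene","top")}
def ray(n,uv):
    c=K[n]; d=np.array([(uv[0]-c['cx'])/c['fx'],(uv[1]-c['cy'])/c['fy']])
    s=d.copy()
    for _ in range(20): s=d/(1+c['k1']*(s@s))
    R=np.array(c['R']);t=np.array(c['t'])
    return -R.T@t, R.T@np.array([s[0],s[1],1])
def atz(n,uv,z):
    o,d=ray(n,uv); return o+d*(z-o[2])/d[2]
def proj(n,X):
    c=K[n]; p=np.array(c['R'])@np.array(X)+np.array(c['t']); s=p[:2]/p[2]; s=s*(1+c['k1']*(s@s))
    return np.array([c['fx']*s[0]+c['cx'],c['fy']*s[1]+c['cy']])
def crop(p,x0,y0,k): return ((p[0]+.5)/k-.5+x0,(p[1]+.5)/k-.5+y0)
E
python3 - <<'E'
from h import *
R=lambda p:crop(p,290,145,8); S=lambda p:crop(p,120,105,6); T=lambda p:crop(p,135,110,6); U=lambda p:crop(p,250,215,5)
def show(l,n,f,ps,z):
    P=np.array([atz(n,f(p),z) for p in ps]); print(l,P[:,:2].tolist() and P[:,:2].round(4).tolist(),'mean',P.mean(0)); return P
show('rack top','top',R,[(85,98),(688,100),(688,520),(82,520)],.06)
show('rack scene','scene',S,[(295,113),(640,298),(438,525),(62,303)],.06)
show('tall top','top',R,[(222,172),(222,392)],.145)
show('tall scene','scene',S,[(492,168),(390,271)],.145)
show('tall sh1 scene','scene',S,[(537,255),(392,409)],.085)
show('plain top','top',R,[(622,137),(622,456)],.105)
show('plain scene','scene',S,[(274,83),(115,230)],.105)
show('tab top','top',R,[(412,207),(412,365)],.105)
a=show('stand base top','top',T,[(195,52),(530,160),(395,572),(60,460)],.01)
a=show('stand base sc','scene',U,[(347,30),(610,290),(22,282)],.01)
c=show('cheek top','top',T,[(232,103),(408,155),(303,488),(128,435)],.07)
c2=show('cheek sc','scene',U,[(403,52),(540,187),(270,420),(135,270)],.07)
for q in (c,):
  e=(q[0]+q[1]-q[2]-q[3])/2; print('slot len',np.linalg.norm(e),'dir',np.arctan2(e[1],e[0]),'w',np.linalg.norm(q[0]-q[1]))
e=(c2[0]+c2[1]-c2[2]-c2[3])/2; print('slot len',np.linalg.norm(e),'dir',np.arctan2(e[1],e[0]),'w',np.linalg.norm(c2[0]-c2[1]))
E
```

```text
rack top [[0.5633, -0.1188], [0.5637, -0.2996], [0.4383, -0.2985], [0.4377, -0.118]] mean [ 0.5007 -0.2087  0.06  ]
rack scene [[0.4394, -0.2861], [0.4409, -0.1175], [0.5618, -0.1182], [0.5609, -0.297]] mean [ 0.5008 -0.2047  0.06  ]
tall top [[0.533, -0.1495], [0.4729, -0.1494]] mean [ 0.5029 -0.1494  0.145 ]
tall scene [[0.4756, -0.1485], [0.5295, -0.1492]] mean [ 0.5025 -0.1488  0.145 ]
tall sh1 scene [[0.4608, -0.1477], [0.5437, -0.1485]] mean [ 0.5022 -0.1481  0.085 ]
plain top [[0.5476, -0.2689], [0.4565, -0.2682]] mean [ 0.5021 -0.2685  0.105 ]
plain scene [[0.4602, -0.2679], [0.5459, -0.2687]] mean [ 0.5031 -0.2683  0.105 ]
tab top [[0.5272, -0.2084], [0.4822, -0.2082]] mean [ 0.5047 -0.2083  0.105 ]
stand base top [[0.6668, 0.2141], [0.6206, 0.0713], [0.4477, 0.1259], [0.4938, 0.2682]] mean [0.5572 0.1699 0.01  ]
stand base sc [[0.4489, 0.1283], [0.4959, 0.2701], [0.6203, 0.0731]] mean [0.5217 0.1572 0.01  ]
cheek top [[0.6335, 0.1846], [0.6125, 0.1137], [0.4802, 0.1536], [0.5009, 0.2239]] mean [0.5568 0.1689 0.07  ]
cheek sc [[0.4797, 0.1583], [0.5027, 0.227], [0.6347, 0.1847], [0.6133, 0.117]] mean [0.5576 0.1718 0.07  ]
slot len 0.13826117346520703 dir -0.29051431676272566 w 0.07393153991958092
slot len 0.13925951779644077 dir 2.836771969678571 w 0.07237867598769779
```

The tall, stepped plate is in the left slot in the top view, with its top edge at about (318, 180). That puts it at about (0.503, -0.149) with its width along x. The two cameras agree to within 1 mm, and the 58 mm top edge checks out. The slot centre is about (0.557, 0.170), with the slot direction at -0.30 rad. First I'll turn to yaw π and travel towards the rack.

>>> arm_command:
  deltas:
    - [1, -0.22, -0.24, 0, 0, 0, -0.18]
    - [1, -0.45, -0.48, 0, 0, 0, -0.36]
    - [1, -0.67, -0.72, 0, 0, 0, -0.543]
    - [1, -0.67, -0.72, 0, 0, 0, -0.543]
  newtons: 50

```text
clock: 0.6
position: [0.3072, 0.4258, 0.2484]
tool_rot: [-3.14, 0.0, 3.139]
force: [0.1, 1.1, 0.5]
grip_width: 0.0853
```

>>> arm_command:
  deltas:
    - [1, -0.12, -0.33, 0, 0, 0, 0]
    - [1, -0.24, -0.66, 0, 0, 0, 0]
    - [1, -0.33, -0.96, 0, 0, 0, 0]

```text
clock: 0.98
position: [0.3553, 0.2839, 0.2482]
tool_rot: [3.142, -0.0, 3.141]
force: [0.0, -0.5, 0.4]
grip_width: 0.0856
```

>>> arm_command:
  deltas:
    - [1, -0.12, -0.33, 0, 0, 0, 0]
    - [1, -0.24, -0.66, 0, 0, 0, 0]
    - [1, -0.33, -0.96, 0, 0, 0, 0]

```text
clock: 1.35
position: [0.405, 0.1399, 0.2483]
tool_rot: [3.141, 0.0, 3.141]
force: [0.5, -0.2, -0.3]
grip_width: 0.0856
```

>>> arm_command:
  deltas:
    - [1, -0.12, -0.33, 0, 0, 0, 0]
    - [1, -0.24, -0.66, 0, 0, 0, 0]
    - [1, -0.33, -0.96, 0, 0, 0, 0]

```text
clock: 1.72
position: [0.4547, -0.0042, 0.2483]
tool_rot: [3.142, 0.0, 3.141]
force: [0.4, 0.6, 0.1]
grip_width: 0.0853
```

>>> arm_command:
  deltas:
    - [1, -0.12, -0.33, 0, 0, 0, 0]
    - [1, -0.24, -0.66, 0, 0, 0, 0]
    - [1, -0.33, -0.96, 0, 0, 0, 0]
    - [1, -0.33, -0.96, 0, 0, 0, 0]
    - [1, -0.33, -0.96, 0, 0, 0, 0]

```text
clock: 2.35
position: [0.5035, -0.1462, 0.248]
tool_rot: [3.141, -0.001, 3.141]
force: [0.4, 0.1, -0.2]
grip_width: 0.0854
```

>>> arm_command:
  deltas:
    - [1, 0, -0.018, 0.2, 0, 0, 0]
    - [1, 0, -0.018, 0.4, 0, 0, 0]
    - [1, 0, -0.018, 0.5, 0, 0, 0]
    - [1, 0, -0.018, 0.5, 0, 0, 0]

```text
clock: 2.85
position: [0.5031, -0.1489, 0.1729]
tool_rot: [3.141, -0.001, -3.141]
force: [0.6, -0.4, 0.1]
grip_width: 0.0855
```

Run:
```python
from h import *
s=cams.grab_frame('scene'); t=cams.grab_frame('top')
a=cv2.resize(s[90:240,100:300],None,fx=4,fy=4,interpolation=cv2.INTER_CUBIC)
cv2.imwrite('pics/s1.png',a)
b=cv2.resize(t[120:260,240:420],None,fx=4,fy=4,interpolation=cv2.INTER_CUBIC); cv2.imwrite('pics/t1.png',b)
o=telemetry.observe(); print(o['position'],o['force'],o['qpos'])
```

```text
[ 0.5038 -0.1495  0.1741] [ 0.3289 -0.5202 -0.0683] [ 0.062   0.4687  0.1517  1.9394 -0.1015  0.7398  1.8433]
```

View pics/s1.png

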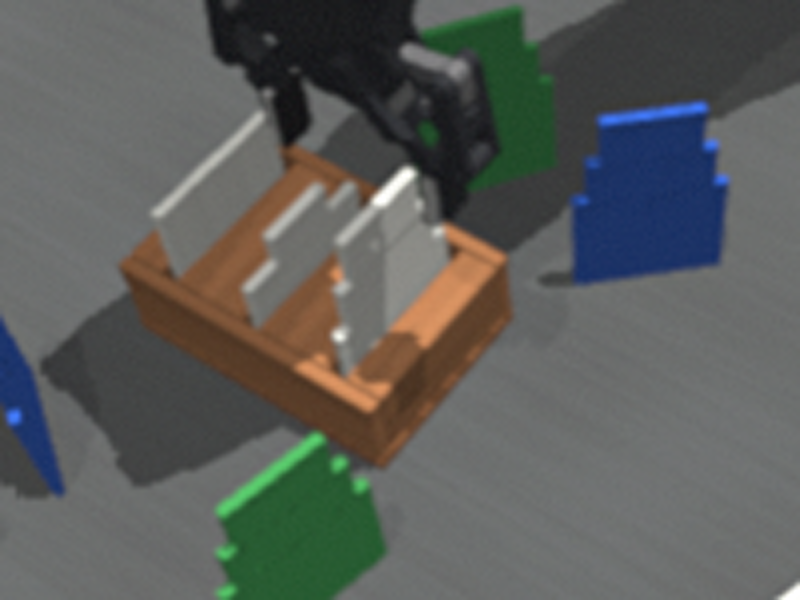

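View pics/t1.png

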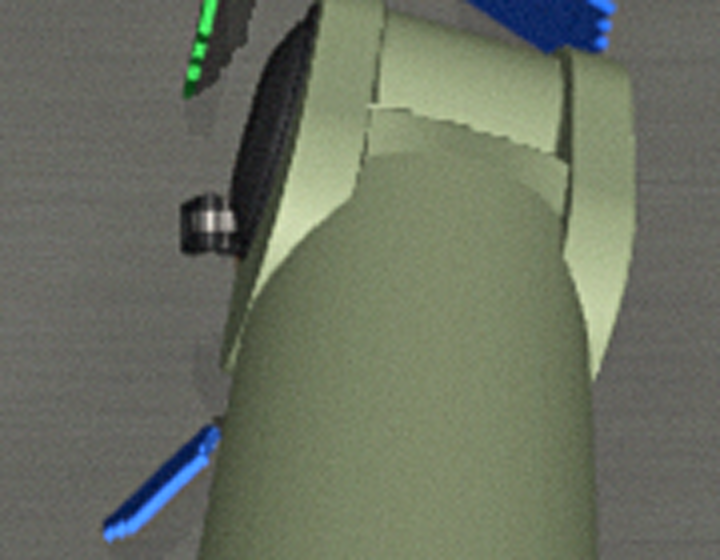

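The scene view shows the fingers at (290, 125) and (455, 195) in the crop, one on each side of the tall plate's top edge at (380, 205). The neighbouring plate is clear. Next I'll lower and grip.

>>> arm_command:
  deltas:
    - [1, 0, 0, 0.15, 0, 0, 0]
    - [1, 0, 0, 0.31, 0, 0, 0]
    - [1, 0, 0, 0.31, 0, 0, 0]
    - [0, 0, 0, 0.31, 0, 0, 0]
    - [-0.4, 0, 0, 0.31, 0, 0, 0]
    - [-0.6, 0, 0, 0.31, 0, 0, 0]
    - [-0.7, 0, 0, 0.31, 0, 0, 0]

```text
clock: 3.82
position: [0.5034, -0.1498, 0.1271]
tool_rot: [-3.142, 0.0, 3.141]
force: [-0.1, -0.1, 0.2]
grip_width: 0.0136
```

>>> arm_command:
  deltas:
    - [-0.85, 0, 0, 0, 0, 0, 0]
    - [-1, 0, 0, 0, 0, 0, 0]
    - [-1, 0, 0, 0, 0, 0, 0]
    - [-1, 0, 0, 0, 0, 0, 0]
    - [-1, 0, 0, 0, 0, 0, 0]

```text
clock: 4.45
position: [0.5034, -0.1497, 0.127]
tool_rot: [3.142, 0.0, 3.141]
force: [-0.6, 0.7, 5.0]
grip_width: 0.0052
```

>>> arm_command:
  deltas:
    - [-1, 0, 0, -0.06, 0, 0, 0]
    - [-1, 0, 0, -0.12, 0, 0, 0]
    - [-1, 0, 0, -0.18, 0, 0, 0]
    - [-1, 0, 0, -0.24, 0, 0, 0]
    - [-1, 0, 0, -0.3, 0, 0, 0]
    - [-1, 0, 0, -0.36, 0, 0, 0]
    - [-1, 0, 0, -0.42, 0, 0, 0]
    - [-1, 0, 0, -0.48, 0, 0, 0]

```text
clock: 5.45
position: [0.5033, -0.1498, 0.1994]
tool_rot: [-3.142, -0.0, 3.141]
force: [0.3, -0.1, -2.2]
grip_width: 0.0055
```

Run:
```python
from h import *
s=cams.grab_frame('scene')
a=cv2.resize(s[60:240,100:300],None,fx=3,fy=3,interpolation=cv2.INTER_CUBIC)
cv2.imwrite('pics/s2.png',a)
o=telemetry.observe(); print(o['position'],o['force'],o['moment'],o['grip_width'])
```

```text
[ 0.5037 -0.1499  0.2004] [0.4632 0.0026 0.4933] [-0.0429 -0.0747 -0.0764] 0.005213174210882827
```

View pics/s2.png

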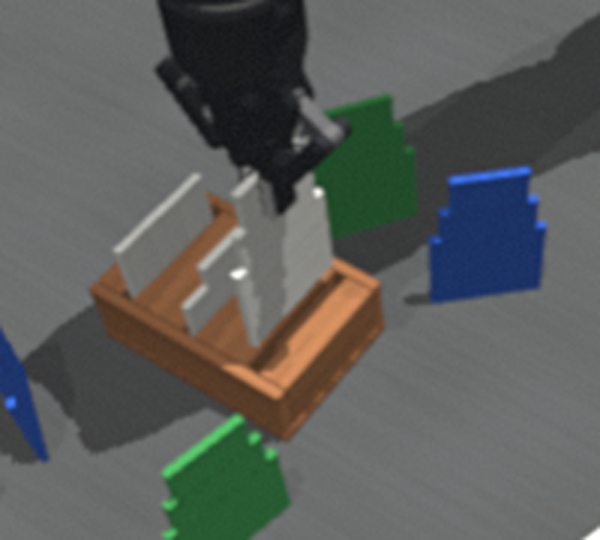

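The picture shows the tall plate, at (285, 255) in the crop, risen upright in the fingers, and the two short plates still in their slots. I'll raise it further.

>>> arm_command:
  deltas:
    - [-1, 0, 0, -0.15, 0, 0, 0]
    - [-1, 0, 0, -0.3, 0, 0, 0]
    - [-1, 0, 0, -0.45, 0, 0, 0]
    - [-1, 0, 0, -0.6, 0, 0, 0]
    - [-1, 0, 0, -0.6, 0, 0, 0]
    - [-1, 0, 0, -0.6, 0, 0, 0]

```text
clock: 6.25
position: [0.503, -0.1496, 0.288]
tool_rot: [3.141, -0.001, 3.141]
force: [-0.4, -0.0, -3.4]
grip_width: 0.0052
```

>>> arm_command:
  deltas:
    - [-1, -0.03, 0.15, 0, 0, 0, 0]
    - [-1, -0.06, 0.35, 0, 0, 0, 0]
    - [-1, -0.09, 0.55, 0, 0, 0, 0]
    - [-1, -0.12, 0.75, 0, 0, 0, 0]
    - [-1, -0.15, 0.95, 0, 0, 0, 0]

```text
clock: 6.88
position: [0.5255, -0.0063, 0.2877]
tool_rot: [-3.141, -0.002, 3.141]
force: [0.8, 0.6, -1.8]
grip_width: 0.0054
```

>>> arm_command:
  deltas:
    - [-1, -0.03, 0.2, 0, 0, 0, 0]
    - [-1, -0.06, 0.4, 0, 0, 0, 0]
    - [-1, -0.09, 0.6, 0, 0, 0, 0]
    - [-1, -0.12, 0.75, 0, 0, 0, 0]
    - [-1, -0.15, 0.85, 0, 0, 0, 0]
    - [-1, -0.15, 0.9, 0, 0, 0, 0]

```text
clock: 7.62
position: [0.5484, 0.1281, 0.2881]
tool_rot: [-3.141, -0.001, 3.141]
force: [0.3, -0.2, -1.8]
grip_width: 0.0053
```

>>> arm_command:
  deltas:
    - [-1, -0.02, 0.08, 0, 0, 0, 0.08]
    - [-1, -0.03, 0.15, 0, 0, 0, 0.16]
    - [-1, -0.05, 0.22, 0, 0, 0, 0.24]
    - [-1, -0.06, 0.28, 0, 0, 0, 0.32]
    - [-1, -0.06, 0.28, 0, 0, 0, 0.38]
    - [-1, -0.06, 0.28, 0, 0, 0, 0.38]
    - [-1, -0.06, 0.28, 0, 0, 0, 0.38]

```text
clock: 8.5
position: [0.5574, 0.1692, 0.2887]
tool_rot: [-3.141, -0.0, 2.843]
force: [-0.5, 0.1, -1.9]
grip_width: 0.0053
```

Run:
```python
from h import *
s=cams.grab_frame('scene');t=cams.grab_frame('top')
cv2.imwrite('pics/s3.png',cv2.resize(s[130:340,220:420],None,fx=2.8,fy=2.8,interpolation=cv2.INTER_CUBIC))
cv2.imwrite('pics/t3.png',cv2.resize(t[90:240,100:280],None,fx=4,fy=4,interpolation=cv2.INTER_CUBIC))
o=telemetry.observe(); print(o['position'],o['tool_rot'],o['force'],o['moment'],o['grip_width'])
```

```text
[0.5574 0.1694 0.2888] [-3.1415 -0.      2.8431] [-0.3764 -0.6297 -1.9228] [0.0166 0.0131 0.0091] 0.005119281648851701
```

View pics/s3.png

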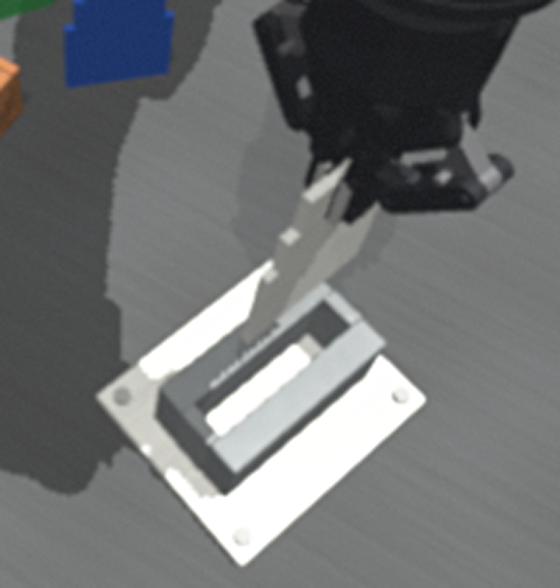

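View pics/t3.png

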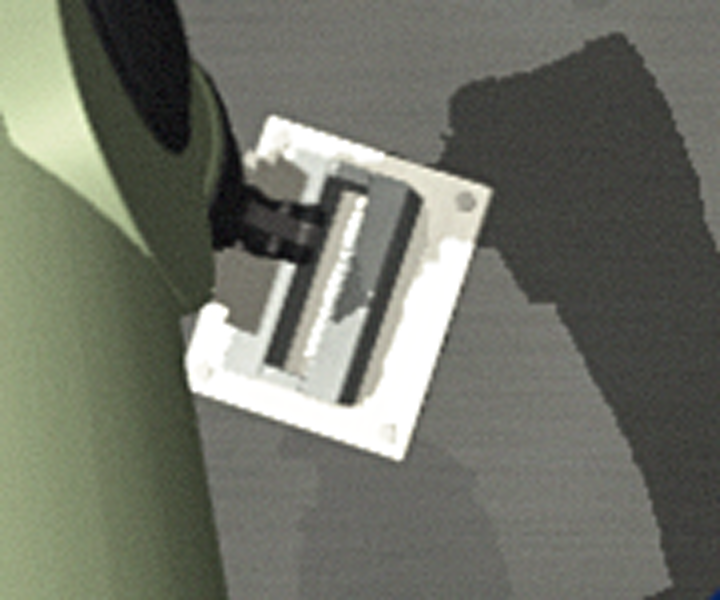

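Run:
```python
from h import *
d=np.array([np.cos(-.3),np.sin(-.3),0])
for (w,z) in ((.045,.172),(.029,.307),(.045,.247)):
  for s in (1,-1):
    p=proj('scene',np.array([.5574,.1694,z])+s*w*d); print(w,z,s,(p-[220,130])*2.8)
im=cv2.imread('pics/s3.png'); cv2.imwrite('pics/s3b.png',cv2.resize(im[120:380,200:420],None,fx=2.7,fy=2.3))
```

```text
0.045 0.172 1 [240.9564 339.2207]
0.045 0.172 -1 [350.3935 249.1301]
0.029 0.307 1 [303.6025 197.832 ]
0.029 0.307 -1 [388.5159 131.4996]
0.045 0.247 1 [259.9557 278.0685]
0.045 0.247 -1 [380.8398 181.055 ]
```

View pics/s3b.png

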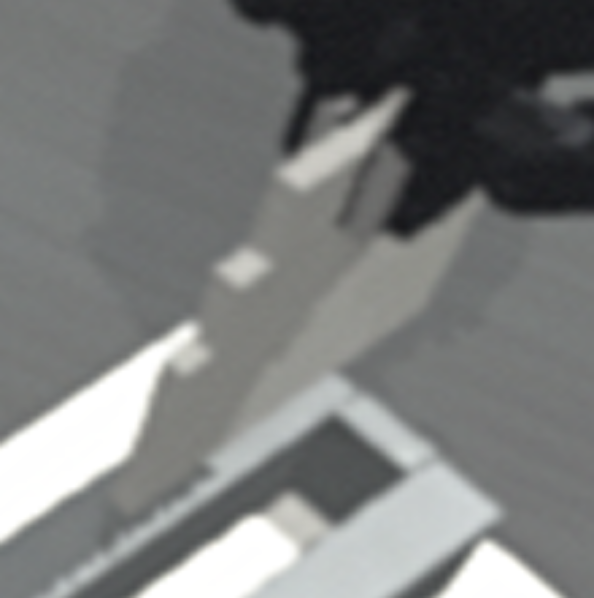

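The plate hangs upright over the slot. Its lower-left corner is at (246, 342), against a predicted (241, 339), which is about 2 mm off and fits the ±10 mm clearance. I'll lower it now.

>>> arm_command:
  deltas:
    - [-1, 0, 0.006, 0.1, 0, 0, 0]
    - [-1, 0, 0.006, 0.2, 0, 0, 0]
    - [-1, 0, 0.006, 0.3, 0, 0, 0]
    - [-1, 0, 0.006, 0.4, 0, 0, 0]
    - [-1, 0, 0.006, 0.5, 0, 0, 0]
    - [-1, 0, 0.006, 0.6, 0, 0, 0]
    - [-1, 0, 0.006, 0.66, 0, 0, 0]
    - [-1, 0, 0.006, 0.66, 0, 0, 0]

```text
clock: 9.6
position: [0.5575, 0.1705, 0.1892]
tool_rot: [-3.141, -0.001, 2.843]
force: [0.4, -0.5, -2.3]
grip_width: 0.0053
```

>>> arm_command:
  deltas:
    - [-1, 0, 0, 0.04, 0, 0, 0]
    - [-1, 0, 0, 0.08, 0, 0, 0]
    - [-1, 0, 0, 0.12, 0, 0, 0]
    - [-1, 0, 0, 0.16, 0, 0, 0]
    - [-1, 0, 0, 0.2, 0, 0, 0]
    - [-1, 0, 0, 0.2, 0, 0, 0]

```text
clock: 10.35
position: [0.5575, 0.1705, 0.1593]
tool_rot: [-3.141, -0.001, 2.843]
force: [0.1, -1.0, -1.3]
grip_width: 0.0053
```

Run:
```python
from h import *
s=cams.grab_frame('scene')
cv2.imwrite('pics/s4.png',cv2.resize(s[130:340,220:420],None,fx=2.8,fy=2.8,interpolation=cv2.INTER_CUBIC))
o=telemetry.observe(); print(o['position'],o['tool_rot'],o['force'],o['moment'],o['grip_width'])
```

```text
[0.5576 0.1705 0.1596] [-3.1413 -0.0002  2.8428] [ 1.1768  0.0088 -2.6546] [0.0504 0.0399 0.0167] 0.0053927858872575615
```

View pics/s4.png

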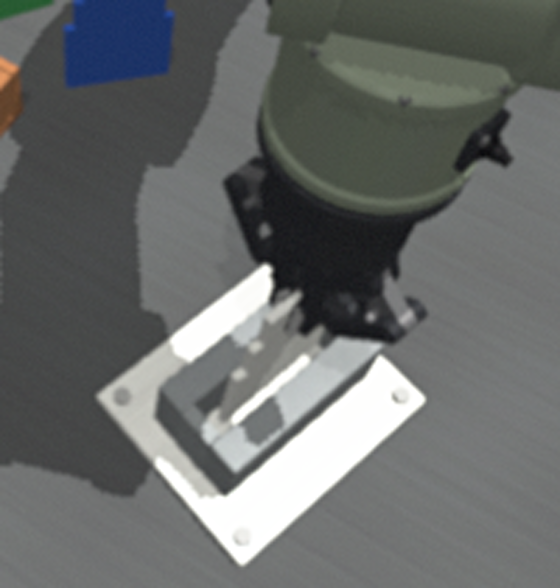

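The plate's lower end is inside the slot, at about (225, 420) in the crop, with clear gaps and no contact force. I'll continue down to the floor in small steps.

>>> arm_command:
  deltas:
    - [-1, 0, 0, 0.04, 0, 0, 0]
    - [-1, 0, 0, 0.08, 0, 0, 0]
    - [-1, 0, 0, 0.12, 0, 0, 0]
    - [-1, 0, 0, 0.16, 0, 0, 0]
    - [-1, 0, 0, 0.19, 0, 0, 0]
    - [-1, 0, 0, 0.19, 0, 0, 0]

```text
clock: 11.15
position: [0.5575, 0.1705, 0.1309]
tool_rot: [-3.141, -0.001, 2.843]
force: [0.2, 0.2, -1.4]
grip_width: 0.0054
```

>>> arm_command:
  deltas:
    - [-1, 0, 0, 0.007, 0, 0, 0]
    - [-1, 0, 0, 0.014, 0, 0, 0]
    - [-1, 0, 0, 0.014, 0, 0, 0]

```text
clock: 11.52
position: [0.5577, 0.1706, 0.1292]
tool_rot: [3.142, 0.0, 2.843]
force: [-0.2, -0.1, -1.9]
grip_width: 0.0051
```

>>> arm_command:
  deltas:
    - [-1, 0, 0, 0.007, 0, 0, 0]
    - [-1, 0, 0, 0.012, 0, 0, 0]
    - [-1, 0, 0, 0.012, 0, 0, 0]

```text
clock: 11.9
position: [0.5577, 0.1706, 0.1273]
tool_rot: [-3.141, -0.0, 2.843]
force: [-0.2, -1.7, -1.9]
grip_width: 0.0051
```

>>> arm_command:
  deltas:
    - [-1, 0, 0, 0.005, 0, 0, 0]
    - [-1, 0, 0, 0.005, 0, 0, 0]

```text
clock: 12.15
position: [0.5578, 0.1707, 0.127]
tool_rot: [3.141, 0.0, 2.843]
force: [-1.2, 0.3, 4.4]
grip_width: 0.0054
```

The force changed from -1.9 to +4.4 N, so the plate is on the floor. I'll release gently.

>>> arm_command:
  deltas:
    - [-0.85, 0, 0, 0, 0, 0, 0]
    - [-0.7, 0, 0, 0, 0, 0, 0]
    - [-0.5, 0, 0, 0, 0, 0, 0]
    - [-0.2, 0, 0, 0, 0, 0, 0]
    - [0.2, 0, 0, 0, 0, 0, 0]
    - [0.6, 0, 0, 0, 0, 0, 0]
    - [1, 0, 0, 0, 0, 0, 0]
    - [1, 0, 0, 0, 0, 0, 0]

```text
clock: 13.15
position: [0.5577, 0.1706, 0.1266]
tool_rot: [-3.142, -0.0, 2.843]
force: [0.3, 0.0, 0.2]
grip_width: 0.0858
```

>>> arm_command:
  deltas:
    - [1, 0, 0, -0.05, 0, 0, 0]
    - [1, 0, 0, -0.12, 0, 0, 0]
    - [1, 0, 0, -0.25, 0, 0, 0]
    - [1, 0, 0, -0.4, 0, 0, 0]
    - [1, 0, 0, -0.6, 0, 0, 0]
    - [1, 0, 0, -0.8, 0, 0, 0]
    - [1, 0, 0, -1, 0, 0, 0]
    - [1, 0, 0, -1, 0, 0, 0]

```text
clock: 14.15
position: [0.5585, 0.1708, 0.2795]
tool_rot: [3.139, 0.003, 2.843]
force: [0.2, 0.7, 0.3]
grip_width: 0.0855
```

>>> arm_command:
  deltas:
    - [1, 0, 0.3, -0.2, 0, 0, 0]
    - [1, 0, 0.6, -0.2, 0, 0, 0]
    - [1, 0, 0.9, -0.2, 0, 0, 0]
    - [1, 0, 0.9, -0.2, 0, 0, 0]

```text
clock: 14.65
position: [0.5967, 0.3031, 0.3053]
tool_rot: [-3.141, -0.002, 2.847]
force: [0.6, 0.1, -0.5]
grip_width: 0.0856
```

Run:
```python
from h import *
s=cams.grab_frame('scene');t=cams.grab_frame('top')
cv2.imwrite('pics/s5.png',cv2.resize(s,None,fx=1.5,fy=1.5,interpolation=cv2.INTER_CUBIC))
cv2.imwrite('pics/s5c.png',cv2.resize(s[180:330,240:390],None,fx=4,fy=4,interpolation=cv2.INTER_CUBIC))
cv2.imwrite('pics/t5.png',cv2.resize(t,None,fx=1.5,fy=1.5,interpolation=cv2.INTER_CUBIC))
o=telemetry.observe(); print(o['clock'],o['position'],o['force'],o['grip_width'])
```

```text
14.75 [0.5972 0.2995 0.306 ] [ 0.3215 -0.589   0.1071] 0.08526558507023597
```

View pics/s5.png

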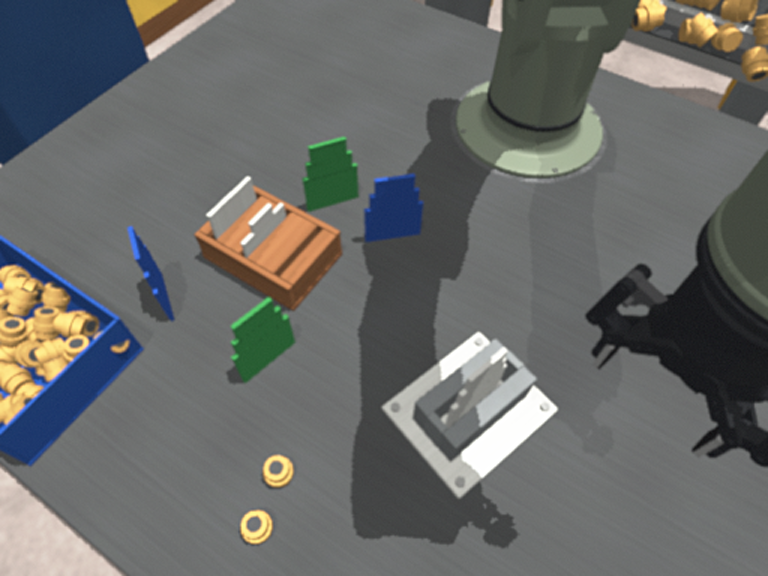

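View pics/s5c.png

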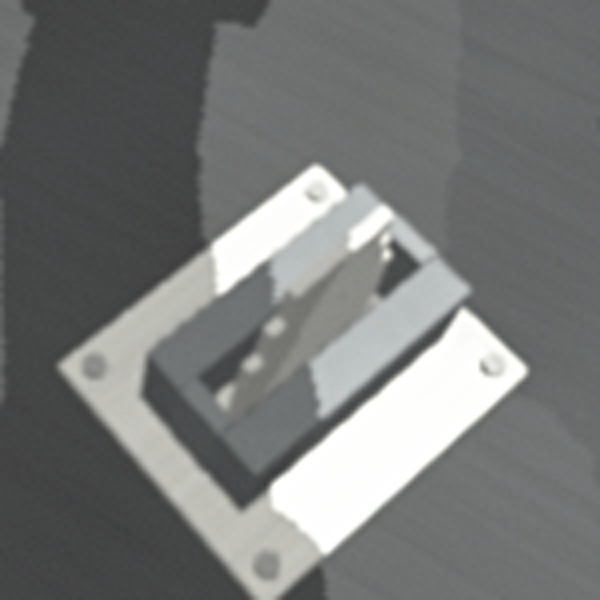

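View pics/t5.png

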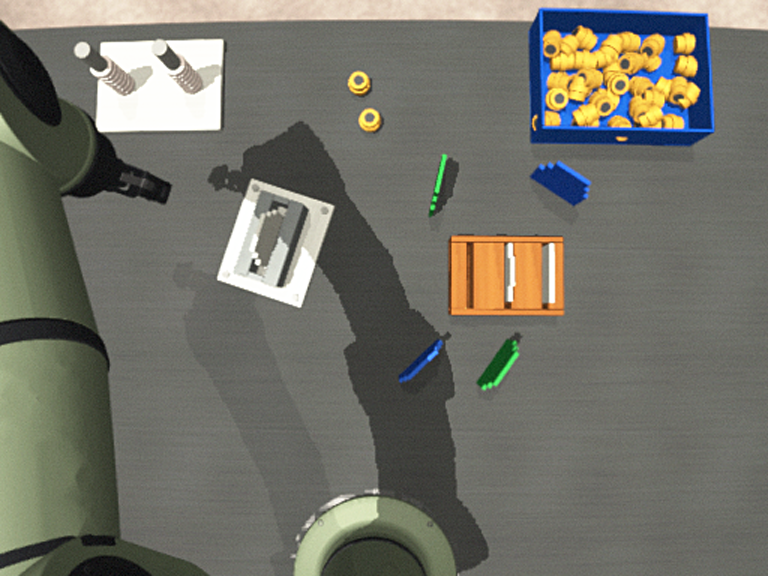

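Run:
```python
from h import *
t=cams.grab_frame('top')
cv2.imwrite('pics/t6.png',cv2.resize(t[110:210,135:235],None,fx=6,fy=6,interpolation=cv2.INTER_CUBIC))
d=np.array([np.cos(-.3),np.sin(-.3),0]);n=np.array([-d[1],d[0],0])
# predicted top-edge ends for various lean angles
for a in (-.33,-.2,0,.2,.33):
  for s in (1,-1):
    X=np.array([.557,.1705,0])+s*.029*d+n*.135*np.sin(a)*0.8; X[2]=.01+.135*np.cos(a)
    print(a,s,'top',(proj('top',X)-[135,110])*6,'sc',(proj('scene',X)-[240,180])*4)
```

```text
-0.33 1 top [337.3988 224.0399] sc [226.3302 237.1196]
-0.33 -1 top [289.0441 373.3435] sc [322.4788 160.4585]
-0.2 1 top [300.5542 211.5004] sc [249.7173 254.9712]
-0.2 -1 top [251.9138 361.3498] sc [346.5345 176.6185]
0 1 top [244.2396 193.3606] sc [286.6907 288.9242]
0 -1 top [195.3897 343.3493] sc [384.0045 208.1096]
0.2 1 top [191.189  177.5194] sc [322.872  329.1883]
0.2 -1 top [142.4203 326.7966] sc [420.0079 246.2365]
0.33 1 top [159.8581 168.8682] sc [344.8544 357.6426]
0.33 -1 top [111.2958 317.2505] sc [441.5208 273.558 ]
```

View pics/t6.png

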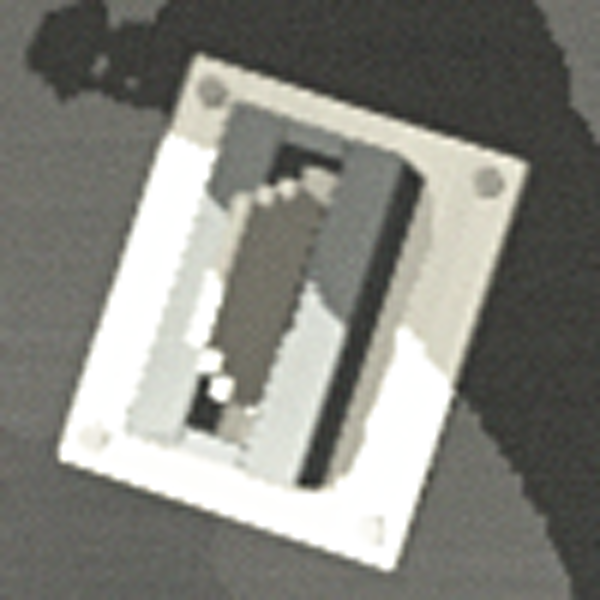

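The plate's top edge runs from (240, 195) to (200, 345) in the crop. For an upright plate at the slot centre I predicted (244, 193) to (195, 343), so it is standing free, upright and centred. The gripper is well clear, so I'll hand in.

Run:
```python
from h import *
o=telemetry.observe(); print(o['clock'],abs(o['qd']).max()); print(job.job_done())
```

```text
14.8 0.014756695059757498
the job is handed in; nothing more can be done
None
```

I drew the tall stepped plate straight up out of the rack and carried it upright to the stand. I lowered it into the slot until the wrist force showed it on the floor (−1.9 to +4.4 N, TCP 127 mm, the same height as at the grasp). Then I opened the gripper, moved clear and handed the job in at 14.8 s; the interface gave no verdict.

In the last pictures:
- **Tall plate:** it stands upright, with its top edge within about 1 px of where a vertical, centred plate should be.
- **Short plates and look-alikes:** both short plates are still in their slots and the blue and green look-alikes look undisturbed. I judged these by eye and did not re-measure them.
- **Gripper:** it is well clear and touching nothing.

No check failed. The largest disagreement was about 2 mm, between the predicted and seen position of the plate's lower corner above the stand, against roughly 10 mm of clearance each side.

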